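# Make up two bicycle repair kits

### The arm

A 6-joint arm with a two-finger parallel gripper is mounted at the origin on the work surface. World frame = base frame: x ahead of the robot, y to its left, z up, the work surface at z = 0. Lengths are in m, angles in degrees, forces in N, time in s.
With the tool pointing down it reaches from about 0.35 to 0.875 m from the base axis. Payload 4.2 kg.
Tool frame: the origin (TCP) lies at the centre of the arm's flange, where the gripper is bolted on; the fingertips stand 182 mm ahead of it and the grasp point (between the pads) lies 164 mm ahead of it (r.nose_length is the distance from the TCP to the fingertips, in m); z points along the fingers, y is the line along which they close (so a half turn about z gives the same grasp; the last joint's range is limited). The gripper opens to 87 mm and grips with 3 to 60 N. Pads are 19 mm wide; open, the fingers measure 117 mm over their backs; the gripper's body (75 mm by 190 mm) begins 51 mm behind the grasp point.
Start: joints at [-55.772, 22.042, 0.453, 0, -68.411, -14.817], TCP at [0.208, -0.589, 0.405] pointing down, gripper open.
Joint ranges: [-179.83, 179.83], [-69.29, 118.12], [-61.27, 80.66], [-181.25, 117.63], [-171.15, -9.14], [-177.46, 177.46]. Speed limits (degrees/s): [159.86, 159.86, 180, 180, 180, 180].

### API

Orientations are given as a 3x3 rotation matrix whose columns are the frame's x, y, z axes.
In Python, from station import r, vision gives the robot as it stands. The module is installed in compiled form; this text tells all that it offers.
- The arm moves only by the shell command python3 -m creep 'ROWS'. ROWS is JSON, a list of rows, each a list of 7 numbers: the opening, from -1 (shut) to 1 (fully open), then the shift along the tool's x, y, z in mm, then the turn, a rotation vector about the tool's x, y, z in degrees. A call has 1 to 8 rows; each row is the pose to reach, as a shift and turn from the pose commanded when the call began, along the tool's axes at that moment; what a row does not reach only later rows make up. A row lasts 1/12 s, in which the tool goes at most 41.7 mm and 7.16 degrees, less where a joint would pass 70% of its speed; a pose out of reach is approached as far as the arm can. A call with a gripper value outside its range is refused whole. The fingers move at their own pace and stop on an object; the grip force is fixed at half the most. Time passes only in rows, so rows that repeat a pose let the fingers close. It gives the time, the measured TCP pose, the force, the opening and the grip force at its end, in the units of the state.
- r.sense(): the state, without advancing time (a new reading comes with each control period).
- vision.capture(name): name is "scene" or "top" or "wrist"; returns (picture, depth): 420x560x3 uint8, red, green, blue; 420x560 float32, m along the optical axis (not along the pixel's ray), 0 where there is no reading.
- vision.camera_model(name): a dict with "vertical_fov" (degrees; the focal length in pixels is half the picture's height over the tangent of half this angle, whatever the lens; pixels are square), "cx", "cy" (the principal point, pixels), "distortion" ([k1, k2, p1, p2, k3] as OpenCV has them; the pictures are not rectified), "extrinsics" (4x4, takes a point from camera to world coordinates); the wrist camera has in their place "mount" (4x4, takes a point from camera to tool coordinates, whose origin is the TCP and whose axes are the flange's). Camera axes: x right, y down, z forward; pixel columns grow to the right and rows downward; lengths in m; the calibration is good to about 2 mm. A picture is of the moment at which its call begins: read the wrist's pose just before it. camera_model takes no time and is no camera call.
- r.finish_job(): hands the job in; it is judged then, once.
Trained networks look in the newest picture that a camera, given by its name, has taken for a name from the list of things; names that differ only in an ending like _2 or _b are one class to them, and where a whole thing is asked for, a point or a joint stands for the part that bears it (a point fixed in the world has none). Each returns a list of dicts, best first, with "conf" (0 to 1); they miss things now and then, are a little off and sometimes report something else, mostly with a low value. They report only what shows in the picture. A call takes as long as a camera call. They do not tell look-alikes from the thing itself.
- vision.find_in(camera, thing): "uv" ([column, row] in pixels, amid what is visible of it).
- vision.cut_out(camera, thing): "region" (420x560 bool, what is visible of it) and "uv" ([column, row] in pixels, amid what is visible of it).
The state is a dict: "time_s": time; "joints": joint angles; "joint_velocities": joint speeds; "effort": joint torques, N m; "tcp_pos": TCP position; "ee_rot": TCP orientation; "wrist_force": force on the tool from outside, world axes, zero at the start; "moment": the same for the moment, N m; "gripper_width": opening from 0.0 (shut) to 1.0 (fully open); "gripper_force": force on a finger pad.
Only numpy, scipy, OpenCV 4.12 (cv2) and the standard library are available. Lean on these libraries where they do the work, as an engineer would, in place of code of your own. Each camera call takes 0.05 s, during which the arm holds its last target. There are 200 camera calls.

### The job

Make up two kits from the stock on the counter: the red pump and the tall black bumper go into the rectangular tray, the chainring bolt tool and the glass jar into the round pan, with one thing on each side of the divider in both (either side will do). The pump and the tool should lie flat on the floor of their bay, the bumper and the jar should stand upright, and the jar must be set down gently; leave the low bumper, the oil bottle and the steel ring where they are.

Things in the scene. Friction and masses are not known exactly. Their poses are not given: they have to be found in the camera images.
- pump: Loose mini bicycle pump lying flat: round red plastic barrel 24 mm in diameter with a 28 mm square, 24 mm long block at each end (one black head, one red handle), 150 mm long in all, about 0.12 kg. Origin at its centre (14 mm above what it lies on); x along its length, z up. Grip it across the barrel at the middle.
- bolt_tool: Loose dark steel chainring bolt tool lying flat: bar 14 mm wide and 12 mm tall ending in a round head 26 mm in diameter (12 mm tall, with two 6 mm pins on top), 110 mm long in all, about 0.12 kg. Origin at the middle of its length, at mid-thickness (6 mm above what it lies on); x along its length towards the head (head centre at x = +42 mm), z up. Grip it across the bar near the origin.
- bumper: Loose tall bumper of hard black silicone, standing: a round post 34 mm in diameter and 45 mm tall, upper edge bevelled from 38 mm up, about 0.05 kg. Origin at the centre of its underside, z up.
- jar: Loose closed jar of clear glass with a brass-coloured screw lid and some bolts inside, standing: 52 mm in diameter, 66 mm tall, the straight glass wall from 3 to 46 mm height, the lid (50 mm in diameter) from 52 to 66 mm, about 0.18 kg. Origin at the centre of its underside, z up.
- tray: Fixed rectangular wooden kit tray, 186 mm (its x) by 164 mm (its y), 14 mm tall. Floor 4 mm thick; outer walls and divider 4 mm thick, rising 10 mm above the floor. The divider runs along x through the middle (y = 0), leaving two equal bays, each 178 mm by 76 mm, centred at y = +40 and -40 mm. Origin at the centre of its underside, z up.
- pan: Fixed round white enamelled kit pan with a dark steel divider, outside 208 mm in diameter at the rim, inner radius about 99 mm, 14 mm tall. Floor 4 mm thick; a straight divider 4 mm thick and 10 mm high above the floor runs along its x through the centre (y = 0), leaving two equal half-round bays (y > 0 and y < 0). Origin at the centre of its underside, z up.
- low_bumper: Loose low bumper of hard black silicone, a flat disc 52 mm in diameter and 18 mm tall; not wanted in these kits, to be left alone. Origin at the centre of its underside.
- oil_bottle: Loose white plastic oil bottle, 42 mm in diameter, 120 mm tall, standing; to be left alone. Origin at the centre of its underside.
- lockring: Loose flat dark steel ring lying on the counter, 64 mm outside and 44 mm inside diameter, 12 mm tall; to be left alone. Origin at the centre of its underside.
Things that resemble listed ones, but are neither listed nor needed, are in the scene too. Several things have the shape of the bolt_tool; the one meant has the colours described above.

How it is judged (in metres and radians):
At the end, for the whole second after the job is handed in: Pump flat (0.06 rad) and bumper upright (0.1 rad) on the floor of opposite bays of the tray; bolt tool flat (0.06 rad) and jar upright (0.1 rad) on the floor of opposite halves of the pan; none on a wall or divider; all at rest; low bumper, bottle and ring within 30 mm of their start (((y of pump in the frame of tray between 0.013 and 0.07 m and y of bumper in the frame of tray between -0.064 and -0.016 m) or (y of pump in the frame of tray between -0.07 and -0.013 m and y of bumper in the frame of tray between 0.016 and 0.064 m)) and ((y of bolt_tool in the frame of pan between 0.007 and 0.09 m and y of jar in the frame of pan between -0.078 and -0.025 m) or (y of bolt_tool in the frame of pan between -0.09 and -0.007 m and y of jar in the frame of pan between 0.025 and 0.078 m)) and x of pump in the frame of tray between -0.022 and 0.022 m and z of pump in the frame of tray between 0.014 and 0.022 m and angle between pump's own x axis and vertical between 1.51 and 1.63 rad and x of bumper in the frame of tray between -0.076 and 0.076 m and z of bumper in the frame of tray between 0 and 0.008 m and angle between each of bumper, jar's own z axis and vertical below 0.1 rad and horizontal distance between bolt_tool and pan below 0.092 m and z of bolt_tool in the frame of pan between 0.006 and 0.014 m and angle between bolt_tool's own x axis and vertical between 1.51 and 1.63 rad and horizontal distance between jar and pan below 0.078 m and z of jar in the frame of pan between 0 and 0.008 m and linear speed of each of pump, bolt_tool, bumper, jar below 0.02 m/s and angular speed of each of pump, bolt_tool, bumper, jar below 0.3 rad/s and distance of each of low_bumper, oil_bottle, lockring from where it was at the start of the episode below 0.03 m); the robot touches nothing.
It fails at once if the low bumper, the oil bottle or the ring is moved more than 30 mm (distance of any of low_bumper, oil_bottle, lockring from where it was at the start of the episode above 0.03 m).
It fails at once if the glass jar is dropped into the pan: it moves faster than 0.7 m/s within 30 mm of the pan's floor level (horizontal distance between jar and pan below 0.11 m and z of jar in the frame of pan below 0.034 m and linear speed of jar above 0.7 m/s).
It also fails if it takes over 106 s, if anything falls off the work surface, if the arm or the gripper's body presses on something with over 40 N, if the wrist force passes 120 N, or if a joint passes its speed limit or range.

## Working session

There is one attempt and no reset: what is moved stays moved. The work goes in short steps, Python scripts to look and compute and a shell command to move; the robot and the scene stay as the last step left them, time stands still between calls to the robot, and variables do not carry over. Pictures are saved under pics/ and viewed, at most 14 in all, crops included, and the job is handed in when it is done.

```bash
mkdir -p pics; cat > h.py <<'E'
import numpy as np, cv2
from station import r, vision
def cam(name):
    m=vision.camera_model(name); f=210/np.tan(np.radians(m["vertical_fov"])/2)
    K=np.array([[f,0,m["cx"]],[0,f,m["cy"]],[0,0,1]]); D=np.array(m["distortion"],float)
    if "mount" in m:
        s=r.sense(); T=np.eye(4); T[:3,:3]=np.array(s["ee_rot"]); T[:3,3]=s["tcp_pos"]; E=T@np.array(m["mount"])
    else: E=np.array(m["extrinsics"])
    return K,D,E
def shot(name,fn=None):
    c=cam(name); p,d=vision.capture(name)
    if fn: cv2.imwrite("pics/"+fn,cv2.cvtColor(p,cv2.COLOR_RGB2BGR))
    return p,d,c
def world(c,uv,d):  # uv Nx2, depth N
    K,D,E=c; n=cv2.undistortPoints(np.array(uv,float).reshape(-1,1,2),K,D).reshape(-1,2)
    d=np.atleast_1d(d)[:,None]; P=np.hstack([n*d,d]); return P@E[:3,:3].T+E[:3,3]
def onplane(c,uv,z):
    K,D,E=c; n=cv2.undistortPoints(np.array(uv,float).reshape(-1,1,2),K,D).reshape(-1,2)
    R=np.hstack([n,np.ones((len(n),1))])@E[:3,:3].T; return E[:3,3]+R*((z-E[2,3])/R[:,2:])
def regpts(c,d,reg):
    v,u=np.nonzero(reg&(d>0)); return world(c,np.c_[u,v],d[v,u])
E
cat > a.py <<'E'
from h import *
for n in ("top","scene"):
    p,d,c=shot(n,n+"0.png")
    print(n,c[2].round(2).tolist())
    for t in "pump bolt_tool bumper jar tray pan low_bumper oil_bottle lockring".split():
        for o in vision.cut_out(n,t):
            if o["conf"]<0.15: continue
            P=regpts(c,d,o["region"])
            print(t,round(o["conf"],2),np.round(o["uv"]),len(P), np.median(P,0).round(3) if len(P) else '', P.min(0).round(3), P.max(0).round(3), "rgb",np.median(p[o["region"]],0))
E
python3 a.py
```

```text
top [[0.02, -0.99, 0.15, 0.42], [-1.0, -0.02, 0.01, -0.0], [-0.01, -0.15, -0.99, 0.84], [0.0, 0.0, 0.0, 1.0]]
pump 0.58 [316. 261.] 823 [ 0.45  -0.079  0.026] [ 0.378 -0.102 -0.002] [ 0.527 -0.056  0.032] rgb [112.  27.  24.]
bolt_tool 0.95 [242. 260.] 366 [0.452 0.085 0.013] [ 0.41   0.054 -0.002] [0.501 0.124 0.021] rgb [59. 57. 52.]
bolt_tool 0.87 [211. 326.] 306 [0.312 0.144 0.013] [ 0.278  0.102 -0.001] [0.351 0.184 0.021] rgb [117.  88.  95.]
bolt_tool 0.81 [137. 332.] 430 [0.292 0.301 0.012] [ 0.245  0.272 -0.001] [0.343 0.335 0.02 ] rgb [116.  76.  25.]
bolt_tool 0.59 [224. 123.] 394 [0.761 0.124 0.012] [ 0.719  0.09  -0.001] [0.818 0.155 0.02 ] rgb [116.  83.  90.]
bumper 0.73 [213. 168.] 659 [0.639 0.139 0.065] [ 0.618  0.117 -0.001] [0.692 0.184 0.071] rgb [116.  97.  45.]
bumper 0.69 [278. 182.] 228 [0.614 0.002 0.043] [ 0.602 -0.013  0.005] [0.635 0.017 0.049] rgb [21. 20. 18.]
jar 0.64 [214. 168.] 648 [0.638 0.139 0.066] [ 0.618  0.117 -0.001] [0.673 0.181 0.071] rgb [116.  97.  45.]
tray 0.77 [136. 237.] 6193 [0.508 0.319 0.005] [ 0.399  0.213 -0.002] [0.62  0.423 0.01
[... 1478 characters left out ...]
068] rgb [96. 86. 51.]
jar 0.59 [310. 191.] 316 [0.459 0.087 0.009] [ 0.408  0.052 -0.003] [0.505 0.121 0.017] rgb [64. 60. 54.]
jar 0.36 [180. 335.] 659 [ 0.748 -0.269  0.01 ] [ 0.707 -0.301 -0.005] [ 0.781 -0.238  0.015] rgb [67. 63. 56.]
tray 0.81 [405. 187.] 3861 [0.516 0.317 0.003] [ 0.395  0.213 -0.006] [0.623 0.437 0.016] rgb [150. 121.  74.]
low_bumper 0.79 [239. 266.] 444 [ 0.622 -0.126  0.015] [ 0.593 -0.149 -0.   ] [ 0.64  -0.101  0.02 ] rgb [25. 23. 19.]
oil_bottle 0.79 [451. 240.] 882 [0.743 0.272 0.061] [ 0.655  0.258 -0.003] [0.755 0.339 0.121] rgb [84. 75. 62.]
lockring 0.92 [184. 350.] 701 [ 0.751 -0.269  0.01 ] [ 0.712 -0.304 -0.006] [ 0.782 -0.238  0.015] rgb [68. 63. 56.]
```

```bash
python3 - <<'E'
import cv2
a=cv2.imread('pics/top0.png'); cv2.imwrite('pics/v1.png',cv2.resize(a[90:370,60:530],None,fx=1.7,fy=1.7,interpolation=cv2.INTER_CUBIC))
cv2.imwrite('pics/v2.png',cv2.resize(a[220:300,200:360],None,fx=4,fy=4,interpolation=cv2.INTER_CUBIC))
E
```

```text
(no output)
```

View pics/v1.png

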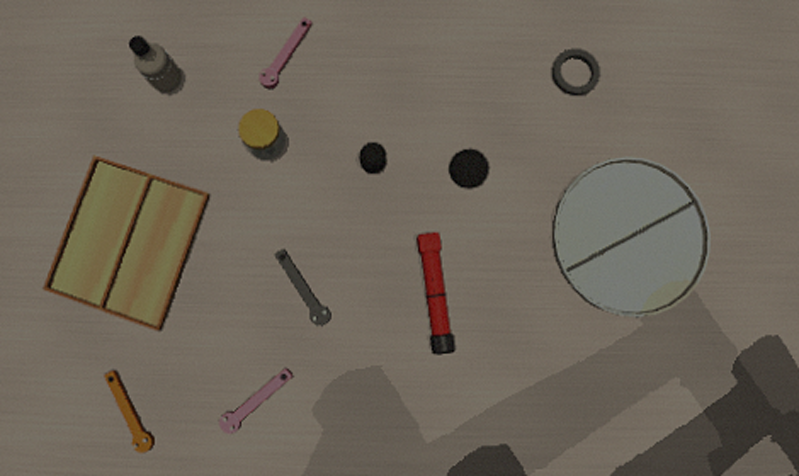

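View pics/v2.png

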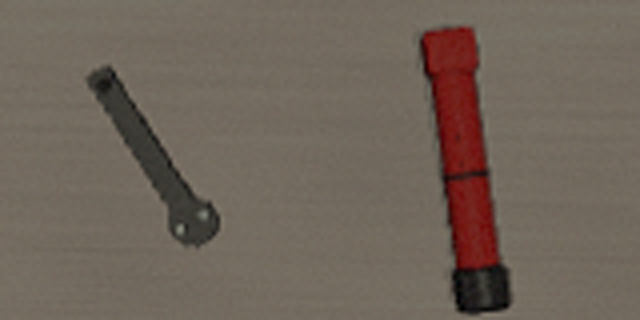

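The candidates for the bolt tool in the top picture are (242,260) dark steel, (211,326) pink, (137,332) orange and (224,123) pink. The enlarged crop confirms (242,260): dark grey steel bar with a round head and two pins, so that is the tool meant. The pump shows at (316,261), the tall bumper at (279,182), the jar at (213,168), the tray at (136,237) and the pan at (431,228).

```bash
cat > go.py <<'E'
import sys; from h import *; from scipy.spatial.transform import Rotation as Ro
# usage: go.py x y ztip closing_yaw_deg  -> shift(mm), turn(deg) in tool axes
x,y,zt,yaw=map(float,sys.argv[1:5])
s=r.sense(); R=np.array(s["ee_rot"]); p=np.array(s["tcp_pos"]); best=None
for k in (0,180):
    a=np.radians(yaw+k); Y=np.array([np.cos(a),np.sin(a),0]); Z=np.array([0,0,-1.]); T=np.c_[np.cross(Y,Z),Y,Z]
    w=Ro.from_matrix(R.T@T).as_rotvec(degrees=True)
    if best is None or np.linalg.norm(w)<np.linalg.norm(best): best=w
print("shift",(R.T@(np.array([x,y,zt+r.nose_length])-p)*1000).round(1),"turn",best.round(1),"t",s["time_s"],"j6",round(s["joints"][5]))
E
python3 - <<'E'
from h import *
p,d,c=[None]*3
c=cam("top"); c2=cam("scene")
V=lambda l:[(u/1.7+60,v/1.7+90) for u,v in l]
t=onplane(c,V([(95,157),(209,194),(160,328),(44,289),(150,177),(104,307)]),0.014)
print("tray",t[:4].mean(0), "div mid",t[4:].mean(0),"yaw",np.degrees(np.arctan2(*(t[5]-t[4])[1::-1])), "sides",[np.linalg.norm(t[i]-t[(i+1)%4]).round(3) for i in range(4)])
q=onplane(c,V([(568,269),(693,202)]),0.014); print("pan div",q,q.mean(0),np.degrees(np.arctan2(*(q[1]-q[0])[1::-1])),np.linalg.norm(q[1]-q[0]))
p,d=vision.capture("top")
def ax(P): 
    m,(w,h),a=cv2.minAreaRect((P[:,:2]*1000).astype(np.float32)); a=a if w>h else a+90
    return np.round(m,1),round(w),round(h),round(a,1)
for t in ("pump","bolt_tool","bumper","jar","pan"):
    for o in vision.cut_out("top",t)[:2]:
        P=regpts(c,d,o["region"])
        z=np.percentile(P[:,2],97)
        if t=="pan":
            v,u=np.nonzero(o["region"]); Q=onplane(c,np.c_[u,v],0.014)
            print("pan circ",cv2.minEnclosingCircle((Q[:,:2]*1000).astype(np.float32)));continue
        P=P[P[:,2]>(z-.012 if z>.03 else z*.4)]; print(t,o["uv"],z.round(3),ax(P),"circ",cv2.minEnclosingCircle((P[:,:2]*1000).astype(np.float32)))
# end points by hand
W=lambda l:[(u/4+200,v/4+220) for u,v in l]
print("pump ends",onplane(c,W([(450,32),(485,308)]),0.028),"tool ends",onplane(c,W([(100,70),(194,221)]),0.012))
s=r.sense();print(np.array(s["ee_rot"]).round(3).tolist())
E
for a in ".452 -.08 .1 0" ".452 .085 .1 30"; do python3 go.py $a; done
```

```text
tray [0.50801479 0.31668486 0.014     ] div mid [0.50775517 0.31542844 0.014     ] yaw 163.7563992216836 sides [np.float64(0.163), np.float64(0.18), np.float64(0.163), np.float64(0.183)]
pan div [[ 0.48188132 -0.24826992  0.014     ]
 [ 0.57095399 -0.41770235  0.014     ]] [ 0.52641765 -0.33298614  0.014     ] -62.26855450059996 0.19141914953378772
pump [315.5, 261.9] 0.03 (array([450.8, -79.9]), 150, 28, 7.9) circ ((451.685302734375, -86.4532699584961), 74.88374328613281)
bolt_tool [138.6, 333.1] 0.016 (array([293.1, 306.7]), 110, 26, 33.1) circ ((294.0396728515625, 305.262451171875), 55.15695571899414)
bolt_tool [239.1, 262.8] 0.016 (array([453.6,  90.4]), 109, 23, 37.2) circ ((455.282958984375, 88.11504364013672), 54.4432258605957)
bumper [279.6, 181.5] 0.047 (array([618.5,   1.8]), 32, 30, 0.5) circ ((618.7108764648438, 1.2169184684753418), 16.600486755371094)
jar [214.2, 169.5] 0.069 (array([644.4, 142.6]), 49, 47, 46.3) circ ((645.02197265625, 142.12261962890625), 25.75598907470703)
pan circ ((526.0947265625, -333.43310546875), 104.82050323486328)
pump ends [[ 0.52135306 -0.07071611  0.028     ]
 [ 0.37771943 -0.08964338  0.028     ]] tool ends [[0.49959761 0.11627682 0.012     ]
 [0.4199336  0.06336236 0.012     ]]
[[-0.943, -0.332, 0.0], [-0.332, 0.943, -0.0], [-0.0, -0.0, -1.0]]
shift [-399.7  399.3  122.6] turn [ -0.    0.  -70.6] t 1.3 j6 -15
shift [-454.5  554.9  122.6] turn [-0.   0.  79.4] t 1.3 j6 -15
```

```bash
python3 go.py .45 -.08 .12 97.7
```

```text
shift [-397.8  400.   102.6] turn [-0.   0.  11.7] t 1.3 j6 -15
```

```bash
python3 -m creep '[[1,-50,50,0,0,0,0],[1,-100,100,0,0,0,0],[1,-150,150,0,0,0,0],[1,-200,200,20,0,0,0],[1,-225,225,30,0,0,0],[1,-225,225,30,0,0,0]]'
python3 -m creep '[[1,-25,25,0,0,0,2],[1,-50,50,10,0,0,4],[1,-75,75,20,0,0,6],[1,-100,100,30,0,0,8],[1,-125,125,50,0,0,10],[1,-150,150,65,0,0,11.7],[1,-173,175,73,0,0,11.7],[1,-173,175,73,0,0,11.7]]'
python3 - <<'E'
from h import *
p,d,c=shot("wrist","w1.png")
for o in vision.cut_out("wrist","pump")[:2]:
    P=regpts(c,d,o["region"]); P=P[P[:,2]>.012]; print(o["conf"],len(P),cv2.minAreaRect((P[:,:2]*1000).astype(np.float32)),P.min(0),P.max(0))
E
python3 go.py .45 -.08 .006 97.7
```

```text
time_s: 1.8
tcp_pos: [0.3154, -0.3635, 0.3863]
ee_rot: [[-0.943, -0.332, 0.001], [-0.332, 0.943, -0.001], [-0.001, -0.001, -1.0]]
wrist_force: [0.8, -0.2, -0.2]
gripper_width: 1.0
gripper_force: 0.0
time_s: 2.47
tcp_pos: [0.4216, -0.139, 0.3119]
ee_rot: [[-0.99, -0.14, -0.001], [-0.14, 0.99, 0.0], [0.001, 0.0, -1.0]]
wrist_force: [-0.1, 0.4, -1.1]
gripper_width: 0.998
gripper_force: 0.0
0.97 4894 ((450.5300598144531, -83.30604553222656), (148.4398193359375, 55.38603210449219), 16.981975555419922) [ 0.37523903 -0.1296322   0.01205505] [ 0.52544312 -0.05557738  0.2162789 ]
shift [-37.7  57.  124.7] turn [-0.  -0.   0.2] t 2.5667 j6 -85
```

View pics/w1.png

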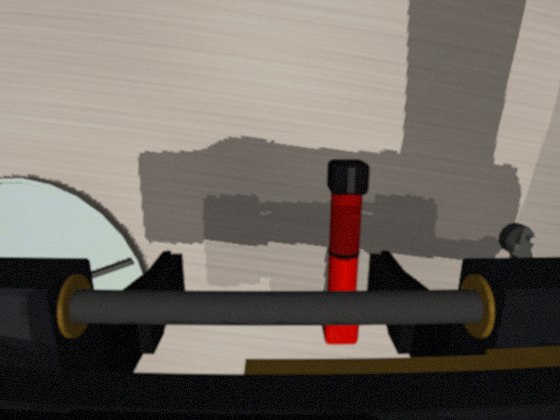

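The wrist view shows the red pump at (345,250) under the gripper, standing a little to the right of the closing centre. I continue the approach.

```bash
python3 -m creep '[[1,-20,30,10,0,0,0],[1,-38,57,20,0,0,0],[1,-38,57,30,0,0,0],[1,-38,57,60,0,0,0]]'
cat > m.py <<'E'
import sys; from h import *
t,lo,hi=sys.argv[1],float(sys.argv[2]),float(sys.argv[3])
p,d,c=shot("wrist",sys.argv[4] if len(sys.argv)>4 else None)
for o in vision.cut_out("wrist",t)[:3]:
    P=regpts(c,d,o["region"]); P=P[(P[:,2]>lo)&(P[:,2]<hi)]
    if len(P)<30: continue
    Q=(P[:,:2]*1000).astype(np.float32); print(t,round(o["conf"],2),np.round(o["uv"]),len(P),"rect",cv2.minAreaRect(Q),"circ",cv2.minEnclosingCircle(Q))
E
python3 m.py pump .012 .035
python3 go.py .45 -.08 .006 97.7
```

```text
time_s: 2.9
tcp_pos: [0.4524, -0.0808, 0.2561]
ee_rot: [[-0.991, -0.136, 0.01], [-0.136, 0.991, 0.001], [-0.01, -0.001, -1.0]]
wrist_force: [1.1, -0.2, 0.2]
gripper_width: 1.002
gripper_force: 0.0
pump 0.97 [276. 197.] 8522 rect ((450.4580078125, -79.35211181640625), (148.6851348876953, 28.05751609802246), 8.182955741882324) circ ((450.2092590332031, -78.95174407958984), 74.88253021240234)
shift [-2.2  1.8 62.3] turn [ 0.  -0.4 -0.1] t 3.0 j6 -92
```

```bash
python3 -m creep '[[1,0,1,30,0,0,0],[1,0,1,55,0,0,0],[1,0,1,62,0,0,0],[1,0,1,62,0,0,0],[-1,0,1,62,0,0,0],[-1,0,1,62,0,0,0],[-1,0,1,62,0,0,0],[-1,0,1,62,0,0,0]]'
python3 -m creep '[[-1,0,0,0,0,0,0],[-1,0,0,0,0,0,0],[-1,0,0,0,0,0,0],[-1,0,0,0,0,0,0]]'
echo; python3 go.py .4505 -.0795 .006 98; 
# bays: tray centre + R(163.76)*(0,+-40)
python3 - <<'E'
import numpy as np
def R(a): a=np.radians(a); return np.array([[np.cos(a),-np.sin(a)],[np.sin(a),np.cos(a)]])
for s in (40,-40): print("tray bay",s,np.array([.508,.316])+R(163.76)@[0,s/1000])
for s in (-48,-40,40,48): print("pan bay",s,np.array([.526,-.333])+R(-62.3)@[0,s/1000])
E
```

```text
time_s: 3.67
tcp_pos: [0.4504, -0.0802, 0.1923]
ee_rot: [[-0.991, -0.134, 0.003], [-0.134, 0.991, 0.0], [-0.003, 0.0, -1.0]]
wrist_force: [0.5, 0.4, -0.2]
gripper_width: 0.778
gripper_force: 0.0
time_s: 4.0
tcp_pos: [0.45, -0.0801, 0.1912]
ee_rot: [[-0.991, -0.134, 0.0], [-0.134, 0.991, 0.0], [-0.0, 0.0, -1.0]]
wrist_force: [-0.1, -0.3, 0.3]
gripper_width: 0.482
gripper_force: 0.0

shift [-0.6  0.5  3. ] turn [ 0.   0.  -0.3] t 4.0 j6 -93
tray bay 40 [0.49681354 0.27759605]
tray bay -40 [0.51918646 0.35440395]
pan bay -48 [ 0.48350111 -0.35531242]
pan bay -40 [ 0.49058425 -0.35159368]
pan bay 40 [ 0.56141575 -0.31440632]
pan bay 48 [ 0.56849889 -0.31068758]
```

```bash
python3 -m creep '[[-1,0,0,3,0,0,0],[-1,0,0,3,0,0,0],[-1,0,0,3,0,0,0],[-1,0,0,3,0,0,0],[-1,0,0,3,0,0,0],[-1,0,0,3,0,0,0],[-1,0,0,-30,0,0,0],[-1,0,0,-70,0,0,0]]'
python3 go.py .497 .278 .06 73.8
```

```text
time_s: 4.67
tcp_pos: [0.4489, -0.0803, 0.2591]
ee_rot: [[-0.991, -0.134, -0.009], [-0.134, 0.991, -0.001], [0.009, 0.0, -1.0]]
wrist_force: [1.7, 0.7, -0.9]
gripper_width: 0.265
gripper_force: 30.0
shift [-95.7 348.6  16. ] turn [-0.1 -0.5 23.9] t 4.6667 j6 -93
```

```bash
python3 -m creep '[[-1,-10,36,0,0,0,0],[-1,-20,75,0,0,0,0],[-1,-30,115,0,0,0,3],[-1,-40,155,0,0,0,7],[-1,-50,195,0,0,0,11],[-1,-60,235,0,0,0,15],[-1,-75,275,0,0,0,19],[-1,-85,310,0,0,0,23]]'
python3 go.py .497 .278 .06 73.8
```

```text
time_s: 5.33
tcp_pos: [0.4927, 0.241, 0.2611]
ee_rot: [[-0.964, 0.266, 0.0], [0.266, 0.964, 0.0], [-0.0, 0.0, -1.0]]
wrist_force: [1.7, 0.2, -1.1]
gripper_width: 0.264
gripper_force: 30.0
shift [ 5.7 36.9 18.9] turn [0.  0.  0.8] t 5.3333 j6 -148
```

```bash
python3 -m creep '[[-1,3,18,10,0,0,0.5],[-1,6,37,19,0,0,1],[-1,6,37,19,0,0,1],[-1,6,37,19,0,0,1]]'
python3 - <<'E'
from h import *
p,d,c=shot("wrist","w2.png"); np.savez("w2.npz",K=c[0],D=c[1],E=c[2],d=d)
E
python3 go.py .497 .278 .010 73.8
```

```text
time_s: 5.67
tcp_pos: [0.4962, 0.2763, 0.241]
ee_rot: [[-0.96, 0.279, -0.002], [0.279, 0.96, -0.002], [0.001, -0.002, -1.0]]
wrist_force: [0.3, -0.5, -1.0]
gripper_width: 0.268
gripper_force: 30.0
shift [-0.1  2.7 49.4] turn [-0.1 -0.1 -0.1] t 5.7167 j6 -152
```

View pics/w2.png

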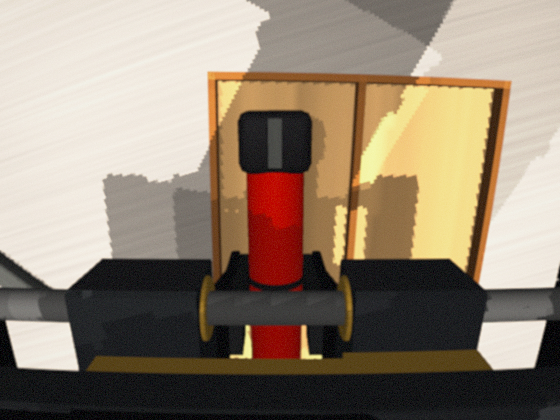

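The pump, held at (275,190), is parallel to the divider and over the left bay. The tray's near corners are at (210,74) and (510,82), and the divider's end is at (361,78).

```bash
python3 - <<'E'
from h import *
z=np.load("w2.npz"); c=(z["K"],z["D"],z["E"])
P=onplane(c,[(210,74),(510,82),(361,78),(353,260)],.014)[:,:2]; print(P.round(4)); e=P[0]-P[1]; print(np.linalg.norm(e),"x-yaw",np.degrees(np.arctan2(e[1],e[0]))+90, np.degrees(np.arctan2(*(P[3]-P[2])[::-1])))
u=(P[3]-P[2])/np.linalg.norm(P[3]-P[2]); print("centre",(P[0]+P[1])/2+u*.093, "pump bay",(P[0]*.756+P[1]*.244)+u*.093)
E
```

```text
[[0.3975 0.2696]
 [0.4442 0.4238]
 [0.4214 0.3451]
 [0.5202 0.3176]]
0.1611803397870578 x-yaw -16.872214901287165 -15.590473562049116
centre [0.51043416 0.32172887] pump bay [0.4984583  0.28224285]
```

```bash
python3 -m creep '[[-1,0,4,25,0,0,0],[-1,0,4,40,0,0,0],[-1,0,4,46,0,0,0],[-1,0,4,48,0,0,0],[-1,0,4,49,0,0,0],[-1,0,4,49,0,0,0]]'
python3 go.py .497 .280 .010 73.8
```

```text
time_s: 6.22
tcp_pos: [0.498, 0.2793, 0.194]
ee_rot: [[-0.96, 0.281, 0.001], [0.281, 0.96, 0.001], [-0.001, 0.001, -1.0]]
wrist_force: [-0.8, 0.3, -1.4]
gripper_width: 0.266
gripper_force: 30.0
shift [1.2 0.3 1.8] turn [ 0.1  0.  -0.1] t 6.2167 j6 -152
```

```bash
python3 -m creep '[[-1,0,0,1,0,0,0],[-1,0,0,1,0,0,0],[-0.2,0,0,1,0,0,0],[-0.2,0,0,1,0,0,0],[-0.2,0,0,1,0,0,0],[-0.2,0,0,-15,0,0,0],[-0.2,0,0,-50,0,0,0],[-0.2,0,0,-90,0,0,0]]'
python3 go.py .618 .002 .10 90
```

```text
time_s: 6.88
tcp_pos: [0.4972, 0.2792, 0.2822]
ee_rot: [[-0.96, 0.281, -0.004], [0.281, 0.96, -0.004], [0.003, -0.005, -1.0]]
wrist_force: [0.8, 1.4, -0.0]
gripper_width: 0.394
gripper_force: 0.0
shift [-193.7 -232.2    0.6] turn [ -0.3  -0.2 -16.3] t 6.8833 j6 -152
```

```bash
python3 -m creep '[[1,-15,-35,-10,0,0,0],[1,-40,-65,-10,0,0,0],[1,-65,-95,-10,0,0,0],[1,-90,-125,-10,0,0,0],[1,-115,-155,-10,0,0,0],[1,-140,-185,-10,0,0,0],[1,-167,-212,0,0,0,0],[1,-194,-232,0,0,0,0]]'
python3 -m creep '[[1,0,0,0,0,0,0],[1,0,0,0,0,0,0]]'
python3 m.py bumper .036 .052
python3 go.py .6185 .0015 .10 74
```

```text
time_s: 7.55
tcp_pos: [0.6185, -0.0001, 0.2821]
ee_rot: [[-0.959, 0.282, -0.002], [0.282, 0.959, -0.0], [0.002, -0.001, -1.0]]
wrist_force: [-0.5, 1.1, 0.0]
gripper_width: 0.916
gripper_force: 0.0
time_s: 7.72
tcp_pos: [0.6194, 0.0008, 0.2827]
ee_rot: [[-0.959, 0.284, -0.0], [0.284, 0.959, -0.0], [0.0, -0.0, -1.0]]
wrist_force: [-0.8, 0.8, 0.3]
gripper_width: 0.988
gripper_force: 0.0
bumper 0.57 [274. 227.] 2042 rect ((620.5693359375, 2.535093307495117), (32.63890075683594, 32.93645095825195), 65.7570571899414) circ ((620.493896484375, 2.3433101177215576), 16.981531143188477)
shift [-0.3 -1.2  0.9] turn [ 0.  -0.  -0.3] t 7.8167 j6 -122
```

```bash
python3 -m creep '[[1,0,1,35,0,0,0],[1,-1,2,65,0,0,0],[0.3,-1,2,82,0,0,0],[0,-1,2,87,0,0,0],[-1,-1,2,87,0,0,0],[-1,-1,2,87,0,0,0],[-1,-1,2,87,0,0,0],[-1,-1,2,87,0,0,0]]'
python3 -m creep '[[-1,0,0,0,0,0,0],[-1,0,0,0,0,0,0],[-1,0,0,0,0,0,0],[-1,0,0,0,0,0,0],[-1,0,0,-40,0,0,0],[-1,0,0,-75,0,0,0],[-1,0,0,-85,0,0,0]]'
python3 go.py .519 .357 .06 74
```

```text
time_s: 8.48
tcp_pos: [0.6209, 0.0046, 0.198]
ee_rot: [[-0.96, 0.28, 0.003], [0.28, 0.96, 0.001], [-0.003, 0.002, -1.0]]
wrist_force: [0.6, -0.5, -0.0]
gripper_width: 0.628
gripper_force: 0.0
time_s: 9.07
tcp_pos: [0.622, 0.0042, 0.2867]
ee_rot: [[-0.96, 0.279, 0.009], [0.279, 0.96, 0.001], [-0.009, 0.003, -1.0]]
wrist_force: [1.3, 0.6, 0.6]
gripper_width: 0.383
gripper_force: 30.0
shift [197.8 309.8  43.8] turn [ 0.2  0.5 -0.2] t 9.0667 j6 -122
```

```bash
python3 -m creep '[[-1,20,30,0,0,0,0],[-1,42,64,0,0,0,0],[-1,64,98,0,0,0,0],[-1,86,133,0,0,0,0],[-1,108,168,0,0,0,0],[-1,130,203,0,0,0,0],[-1,152,238,0,0,0,0],[-1,174,272,0,0,0,0]]'
python3 -m creep '[[-1,18,28,0,0,0,0],[-1,22,36,15,0,0,0],[-1,22,36,35,0,0,0],[-1,22,36,42,0,0,0],[-1,22,36,42,0,0,0]]'
python3 go.py .519 .357 .019 74
python3 - <<'E'
from h import *
shot("wrist","w3.png")
E
```

```text
time_s: 9.73
tcp_pos: [0.5287, 0.3158, 0.281]
ee_rot: [[-0.96, 0.281, -0.0], [0.281, 0.96, 0.0], [0.0, 0.0, -1.0]]
wrist_force: [1.9, -0.3, -1.0]
gripper_width: 0.382
gripper_force: 30.0
time_s: 10.15
tcp_pos: [0.5179, 0.3541, 0.2365]
ee_rot: [[-0.96, 0.281, -0.004], [0.281, 0.96, -0.004], [0.003, -0.005, -1.0]]
wrist_force: [-0.0, -0.2, -1.8]
gripper_width: 0.382
gripper_force: 30.0
shift [-0.4  3.3 35.3] turn [-0.3 -0.2 -0.3] t 10.15 j6 -155
```

View pics/w3.png

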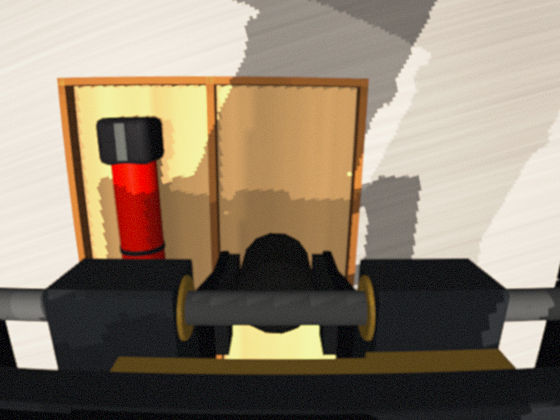

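The pump at (130,190) lies in the left bay, clear of the walls, and the held bumper at (275,280) is over the right bay. I lower it.

```bash
python3 -m creep '[[-1,0,3,20,0,0,0],[-1,0,3,30,0,0,0],[-1,0,3,34,0,0,0],[-1,0,3,34,0,0,0],[-1,0,3,34,0,0,0],[-1,0,3,34,0,0,0]]'
python3 go.py .519 .357 .0177 74
```

```text
time_s: 10.7
tcp_pos: [0.5198, 0.3576, 0.2061]
ee_rot: [[-0.96, 0.281, 0.001], [0.281, 0.96, 0.001], [-0.001, 0.001, -1.0]]
wrist_force: [0.0, 0.4, -0.6]
gripper_width: 0.382
gripper_force: 30.0
shift [ 0.6 -0.9  6.2] turn [ 0.1  0.1 -0.3] t 10.7 j6 -156
```

```bash
python3 -m creep '[[-1,0,0,4,0,0,0],[-1,0,0,6,0,0,0],[-1,0,0,6,0,0,0],[-1,0,0,6,0,0,0],[-1,0,0,6,0,0,0]]'
python3 go.py .519 .357 .0177 74
```

```text
time_s: 11.12
tcp_pos: [0.5197, 0.3579, 0.2006]
ee_rot: [[-0.96, 0.28, 0.001], [0.28, 0.96, 0.001], [-0.001, 0.001, -1.0]]
wrist_force: [-2.5, -0.5, 4.8]
gripper_width: 0.381
gripper_force: 30.0
shift [ 0.4 -1.   0.7] turn [ 0.1  0.1 -0.3] t 11.1167 j6 -156
```

Contact (4.8 N up). I release and go on to the bolt tool.

```bash
python3 -m creep '[[0.2,0,0,0,0,0,0],[0.2,0,0,0,0,0,0],[0.2,0,0,0,0,0,0],[0.2,0,0,0,0,0,0],[0.2,0,0,-25,0,0,0],[0.2,0,0,-60,0,0,0],[0.2,0,0,-80,0,0,0],[0.2,0,0,-80,0,0,0]]'
python3 go.py .454 .087 .08 124.5
```

```text
time_s: 11.78
tcp_pos: [0.5206, 0.3587, 0.2845]
ee_rot: [[-0.96, 0.279, 0.008], [0.279, 0.96, 0.007], [-0.006, 0.009, -1.0]]
wrist_force: [-0.5, 0.6, 0.9]
gripper_width: 0.596
gripper_force: 0.0
shift [ -11.8 -279.7   20. ] turn [  0.3   0.5 -50.7] t 11.7833 j6 -156
```

```bash
python3 -m creep '[[0.6,-2,-38,0,0,0,-6],[0.6,-4,-78,0,0,0,-12],[0.6,-6,-118,0,0,0,-19],[0.6,-8,-158,0,0,0,-26],[0.6,-10,-195,0,0,0,-33],[0.6,-12,-230,0,0,0,-40],[0.6,-12,-260,0,0,0,-46],[0.6,-12,-280,0,0,0,-51]]'
python3 -m creep '[[0.6,0,0,0,0,0,0],[0.6,0,0,0,0,0,0]]'
python3 m.py bolt_tool .006 .025 w4.png
python3 go.py .454 .087 .08 124.5
```

```text
time_s: 12.45
tcp_pos: [0.4508, 0.0829, 0.2785]
ee_rot: [[-0.82, -0.572, -0.002], [-0.572, 0.82, -0.001], [0.002, 0.001, -1.0]]
wrist_force: [0.3, -0.5, -0.3]
gripper_width: 0.8
gripper_force: 0.0
time_s: 12.62
tcp_pos: [0.4522, 0.0847, 0.2789]
ee_rot: [[-0.824, -0.567, -0.0], [-0.567, 0.824, -0.0], [0.0, 0.0, -1.0]]
wrist_force: [0.2, 0.7, 0.4]
gripper_width: 0.801
gripper_force: 0.0
bolt_tool 0.74 [273. 206.] 3283 rect ((452.1102294921875, 87.12515258789062), (103.53121185302734, 24.51062774658203), 34.57414245605469) circ ((452.1404113769531, 87.27144622802734), 51.87411117553711)
bolt_tool 0.66 [475.  98.] 3938 rect ((310.9872741699219, 140.751708984375), (25.118000030517578, 111.24070739746094), 38.2585563659668) circ ((311.237060546875, 140.94869995117188), 55.6716423034668)
shift [-1.4  0.2 16.8] turn [-0.   0.   0.2] t 12.7167 j6 -86
```

View pics/w4.png

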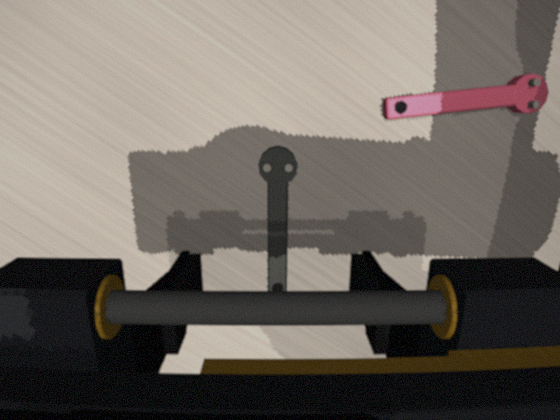

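The wrist view shows the dark steel tool, head at (278,165), centred between the fingers. The pink one at (465,97) is out of the way.

```bash
python3 -m creep '[[0.4,-1,1,35,0,0,0],[0.2,-1,1,65,0,0,0],[0,-1,1,83,0,0,0],[0,-1,1,92,0,0,0],[0,-1,1,93,0,0,0],[0,-1,1,93,0,0,0]]'
python3 -m creep '[[-1,0,0,0,0,0,0],[-1,0,0,0,0,0,0],[-1,0,0,0,0,0,0],[-1,0,0,0,0,0,0],[-1,0,0,0,0,0,0],[-1,0,0,0,0,0,0],[-1,0,0,0,0,0,0],[-1,0,0,0,0,0,0]]'
python3 go.py .454 .0875 .004 124.5
```

```text
time_s: 13.22
tcp_pos: [0.4532, 0.0877, 0.186]
ee_rot: [[-0.821, -0.57, -0.0], [-0.57, 0.821, -0.0], [0.0, -0.0, -1.0]]
wrist_force: [0.7, -0.1, 0.6]
gripper_width: 0.514
gripper_force: 0.0
time_s: 13.88
tcp_pos: [0.4528, 0.0869, 0.1866]
ee_rot: [[-0.822, -0.57, 0.001], [-0.57, 0.822, 0.0], [-0.001, -0.0, -1.0]]
wrist_force: [-0.8, 0.3, 5.4]
gripper_width: 0.16
gripper_force: 30.0
shift [-1.3 -0.2  0.4] turn [-0.   0.   0.2] t 13.8833 j6 -86
```

```bash
python3 -m creep '[[-1,0,0,-35,0,0,0],[-1,0,0,-70,0,0,0],[-1,0,0,-80,0,0,0]]'
python3 go.py .491 -.352 .06 27.7
```

```text
time_s: 14.13
tcp_pos: [0.4539, 0.0874, 0.2698]
ee_rot: [[-0.821, -0.57, 0.006], [-0.57, 0.821, 0.003], [-0.007, -0.002, -1.0]]
wrist_force: [0.3, 0.3, -0.4]
gripper_width: 0.156
gripper_force: 30.0
shift [ 220.3 -382.1   26.7] turn [ -0.3   0.3 -82.9] t 14.1333 j6 -86
```

```bash
python3 -m creep '[[-1,18,-33,0,0,0,-7],[-1,38,-68,0,0,0,-14],[-1,58,-102,0,0,0,-21],[-1,78,-136,0,0,0,-28],[-1,98,-170,0,0,0,-35],[-1,118,-204,0,0,0,-42],[-1,138,-238,0,0,0,-49],[-1,158,-270,0,0,0,-56]]'
python3 go.py .491 -.352 .08 27.7
```

```text
time_s: 14.8
tcp_pos: [0.4747, -0.195, 0.2656]
ee_rot: [[-0.107, -0.994, -0.001], [-0.994, 0.107, 0.0], [-0.0, 0.001, -1.0]]
wrist_force: [0.4, 0.6, -1.6]
gripper_width: 0.156
gripper_force: 30.0
shift [154.4 -32.9   3.4] turn [  0.    0.  -33.8] t 14.8 j6 -2
```

```bash
python3 -m creep '[[-1,25,-5,0,0,0,-6],[-1,55,-11,0,0,0,-12],[-1,85,-18,0,0,0,-18],[-1,115,-24,0,0,0,-24],[-1,140,-30,0,0,0,-30],[-1,154,-33,3,0,0,-34],[-1,154,-33,3,0,0,-34],[-1,154,-33,3,0,0,-34]]'
python3 go.py .491 -.352 .009 27.7
python3 - <<'E'
from h import *
p,d,c=shot("wrist","w5.png"); np.savez("w5.npz",K=c[0],D=c[1],E=c[2],d=d)
E
```

```text
time_s: 15.47
tcp_pos: [0.49, -0.3505, 0.2619]
ee_rot: [[0.46, -0.888, -0.002], [-0.888, -0.46, 0.001], [-0.002, 0.001, -1.0]]
wrist_force: [-1.0, 0.8, -0.9]
gripper_width: 0.154
gripper_force: 30.0
shift [ 2.  -0.2 70.6] turn [ 0.1  0.1 -0.3] t 15.4667 j6 48
```

View pics/w5.png

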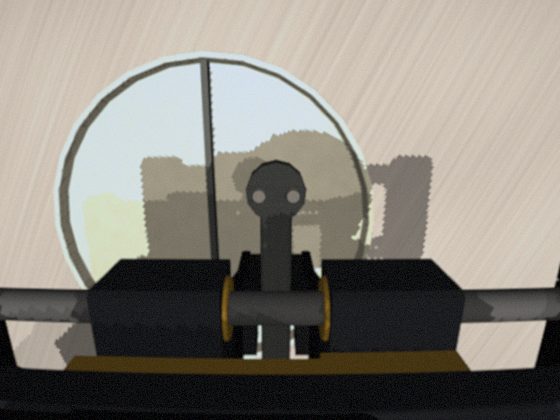

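The tool (head at (276,190)) is over the right half, parallel to the divider, which runs from (206,60) to (213,255). I check the offset.

```bash
python3 - <<'E'
from h import *
z=np.load("w5.npz"); c=(z["K"],z["D"],z["E"])
P=onplane(c,[(206,60),(213,255),(62,190),(371,200)],.014)[:,:2]; u=P[1]-P[0]; u/=np.linalg.norm(u); n=np.array([-u[1],u[0]])
t=np.array([.491,-.352])-P[0]; print(P.round(3),"along",t@u,"off",t@n,"yaw",np.degrees(np.arctan2(u[1],u[0])))
E
```

```text
[[ 0.572 -0.421]
 [ 0.518 -0.315]
 [ 0.622 -0.31 ]
 [ 0.445 -0.394]] along 0.09844266707660473 off 0.04034357457481057 yaw 116.97535804530806
```

```bash
python3 -m creep '[[-1,2,0,35,0,0,0],[-1,2,0,58,0,0,0],[-1,2,0,66,0,0,0],[-1,2,0,69,0,0,0],[-1,2,0,70,0,0,0],[-1,2,0,70,0,0,0],[-1,2,0,70,0,0,0]]'
python3 go.py .491 -.352 .0085 27.7
```

```text
time_s: 16.1
tcp_pos: [0.4923, -0.3518, 0.1947]
ee_rot: [[0.463, -0.886, 0.003], [-0.886, -0.463, -0.001], [0.002, -0.002, -1.0]]
wrist_force: [0.3, -0.6, -1.5]
gripper_width: 0.155
gripper_force: 30.0
shift [-0.4  1.3  4. ] turn [-0.1 -0.1 -0.1] t 16.1 j6 48
```

```bash
python3 -m creep '[[-1,0,0,2,0,0,0],[-1,0,0,4,0,0,0],[-1,0,0,4,0,0,0],[-1,0,0,4,0,0,0],[-1,0,0,4,0,0,0]]'
python3 go.py .491 -.352 .0085 27.7
```

```text
time_s: 16.52
tcp_pos: [0.4921, -0.3519, 0.1906]
ee_rot: [[0.463, -0.886, 0.002], [-0.886, -0.463, -0.001], [0.002, -0.001, -1.0]]
wrist_force: [-1.3, 1.3, 4.7]
gripper_width: 0.157
gripper_force: 30.0
shift [-0.4  1.  -0.1] turn [-0.1 -0.1 -0.1] t 16.5167 j6 48
```

```bash
python3 -m creep '[[-0.3,0,0,0,0,0,0],[-0.3,0,0,0,0,0,0],[-0.3,0,0,0,0,0,0],[-0.3,0,0,0,0,0,0],[-0.3,0,0,-20,0,0,0],[-0.3,0,0,-55,0,0,0],[-0.3,0,0,-95,0,0,0],[-0.3,0,0,-110,0,0,0]]'
python3 go.py .645 .142 .12 100;python3 go.py .645 .142 .12 27
```

```text
time_s: 17.18
tcp_pos: [0.4927, -0.3525, 0.3045]
ee_rot: [[0.464, -0.886, 0.007], [-0.886, -0.464, -0.005], [0.007, -0.004, -1.0]]
wrist_force: [1.0, 0.1, 0.2]
gripper_width: 0.35
gripper_force: 0.0
shift [-367.4 -364.3    1.1] turn [  0.1  -0.5 -72.4] t 17.1833 j6 48
shift [-367.4 -364.3    1.1] turn [-0.2 -0.4  0.6] t 17.1833 j6 48
```

```bash
python3 -m creep '[[1,-20,-20,0,0,0,0],[1,-48,-48,0,0,0,0],[1,-76,-76,0,0,0,0],[1,-104,-104,0,0,0,0],[1,-132,-132,0,0,0,0],[1,-160,-160,0,0,0,0],[1,-188,-188,0,0,0,0],[1,-216,-216,0,0,0,0]]'
python3 -m creep '[[1,-28,-28,0,0,0,0],[1,-56,-55,0,0,0,0],[1,-84,-82,0,0,0,0],[1,-112,-110,0,0,0,0],[1,-138,-135,0,0,0,0],[1,-150,-147,0,0,0,0],[1,-150,-147,0,0,0,0],[1,-150,-147,0,0,0,0]]'
python3 m.py jar .055 .078 w6.png
python3 go.py .645 .142 .12 27
```

```text
time_s: 17.85
tcp_pos: [0.5832, -0.0585, 0.299]
ee_rot: [[0.463, -0.886, -0.0], [-0.886, -0.463, -0.0], [-0.0, 0.0, -1.0]]
wrist_force: [0.1, -0.0, -0.1]
gripper_width: 0.874
gripper_force: 0.0
time_s: 18.52
tcp_pos: [0.6438, 0.1413, 0.2983]
ee_rot: [[0.464, -0.886, -0.001], [-0.886, -0.464, -0.001], [-0.0, 0.002, -1.0]]
wrist_force: [0.3, -0.2, -1.0]
gripper_width: 0.998
gripper_force: 0.0
jar 0.77 [273. 230.] 5152 rect ((645.8911743164062, 142.24359130859375), (48.53013229370117, 48.887413024902344), 64.29409790039062) circ ((645.859130859375, 142.6371307373047), 24.983983993530273)
shift [-1.5 -2.4 -3.4] turn [0.1 0.  0.5] t 18.6167 j6 1
```

View pics/w6.png

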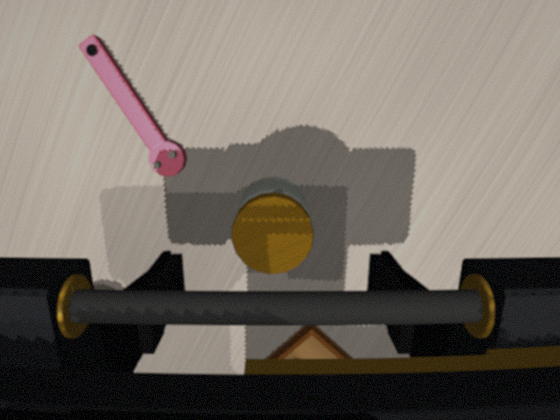

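The brass lid at (273,233) is centred between the fingers, and the pink tool's head at (167,160) is clear. Next: descend and grip.

```bash
python3 -m creep '[[1,0,-2,30,0,0,0],[1,0,-2,60,0,0,0],[1,0,-2,85,0,0,0],[1,0,-2,98,0,0,0],[1,0,-2,103,0,0,0],[1,0,-2,103,0,0,0],[0.3,0,-2,103,0,0,0],[0.3,0,-2,103,0,0,0]]'
python3 -m creep '[[-1,0,0,0,0,0,0],[-1,0,0,0,0,0,0],[-1,0,0,0,0,0,0],[-1,0,0,0,0,0,0],[-1,0,0,0,0,0,0],[-1,0,0,0,0,0,0],[-1,0,0,0,0,0,0],[-1,0,0,0,0,0,0]]'
python3 go.py .6458 .1425 .013 27
```

```text
time_s: 19.28
tcp_pos: [0.6463, 0.1413, 0.1979]
ee_rot: [[0.463, -0.887, 0.003], [-0.887, -0.463, 0.001], [0.0, -0.003, -1.0]]
wrist_force: [0.4, -0.3, 0.6]
gripper_width: 0.92
gripper_force: 0.0
time_s: 19.95
tcp_pos: [0.6458, 0.1417, 0.1965]
ee_rot: [[0.463, -0.886, 0.0], [-0.886, -0.463, 0.0], [0.0, -0.0, -1.0]]
wrist_force: [-0.8, -0.1, 2.5]
gripper_width: 0.585
gripper_force: 30.0
shift [-0.7 -0.4  1.3] turn [-0.  -0.   0.6] t 19.95 j6 1
```

```bash
python3 -m creep '[[-1,0,0,-20,0,0,0],[-1,0,0,-50,0,0,0],[-1,0,0,-80,0,0,0],[-1,0,0,-95,0,0,0],[-1,0,0,-95,0,0,0]]'
python3 go.py .566 -.312 .06 27.6
```

```text
time_s: 20.37
tcp_pos: [0.6467, 0.1419, 0.2953]
ee_rot: [[0.463, -0.886, 0.008], [-0.886, -0.463, 0.003], [0.001, -0.008, -1.0]]
wrist_force: [1.4, 0.5, -0.9]
gripper_width: 0.59
gripper_force: 30.0
shift [364.8 282.3  51.3] turn [-0.5 -0.1  0. ] t 20.3667 j6 1
```

```bash
python3 -m creep '[[-1,16,12,0,0,0,0],[-1,40,31,0,0,0,0],[-1,68,53,0,0,0,0],[-1,98,76,0,0,0,0],[-1,128,99,0,0,0,0],[-1,158,122,0,0,0,0],[-1,188,145,0,0,0,0],[-1,215,166,0,0,0,0]]'
python3 -m creep '[[-1,28,22,0,0,0,0],[-1,56,44,0,0,0,0],[-1,84,66,0,0,0,0],[-1,110,86,0,0,0,0],[-1,130,102,0,0,0,0],[-1,145,113,5,0,0,0],[-1,150,116,20,0,0,0],[-1,150,116,40,0,0,0]]'
python3 -m creep '[[-1,0,0,0,0,0,0],[-1,0,0,0,0,0,0]]'
python3 go.py .566 -.312 .0185 27.6
python3 - <<'E'
from h import *
p,d,c=shot("wrist","w7.png")
E
```

```text
time_s: 21.03
tcp_pos: [0.5968, -0.1278, 0.2891]
ee_rot: [[0.462, -0.887, -0.004], [-0.887, -0.462, 0.0], [-0.002, 0.003, -1.0]]
wrist_force: [0.6, -0.3, -2.1]
gripper_width: 0.59
gripper_force: 30.0
time_s: 21.7
tcp_pos: [0.5641, -0.3145, 0.2502]
ee_rot: [[0.46, -0.888, 0.001], [-0.888, -0.46, -0.0], [0.001, -0.001, -1.0]]
wrist_force: [0.3, 1.6, -2.0]
gripper_width: 0.591
gripper_force: 30.0
time_s: 21.87
tcp_pos: [0.5638, -0.3124, 0.2484]
ee_rot: [[0.462, -0.887, -0.006], [-0.887, -0.462, 0.002], [-0.004, 0.004, -1.0]]
wrist_force: [0.3, -0.2, -1.9]
gripper_width: 0.585
gripper_force: 30.0
shift [ 0.9 -2.3 47.7] turn [ 0.2  0.2 -0.1] t 21.8667 j6 42
```

View pics/w7.png

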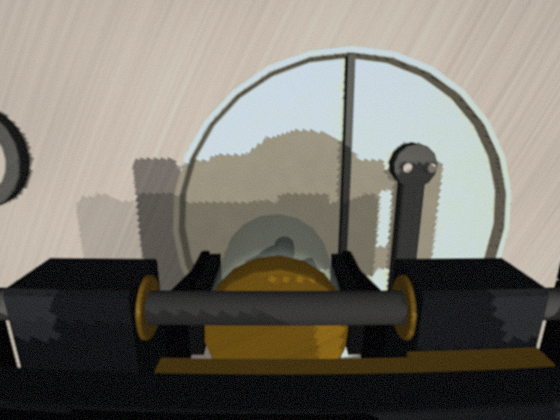

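The bolt tool (head at (412,165)) lies in the right half, clear of the divider. The jar (lid at (276,305)) is over the left half. I lower it slowly.

```bash
python3 -m creep '[[-1,0,-2,10,0,0,0],[-1,0,-2,19,0,0,0],[-1,0,-2,27,0,0,0],[-1,0,-2,33,0,0,0],[-1,0,-2,38,0,0,0],[-1,0,-2,40,0,0,0],[-1,0,-2,40,0,0,0],[-1,0,-2,40,0,0,0]]'
python3 go.py .566 -.312 .0185 27.6
```

```text
time_s: 22.58
tcp_pos: [0.5666, -0.3116, 0.2112]
ee_rot: [[0.463, -0.886, 0.0], [-0.886, -0.463, -0.0], [0.0, -0.0, -1.0]]
wrist_force: [0.4, -1.0, -1.3]
gripper_width: 0.59
gripper_force: 30.0
shift [ 0.1  0.7 10.5] turn [-0. -0. -0.] t 22.5833 j6 42
```

```bash
python3 -m creep '[[-1,0,0,3,0,0,0],[-1,0,0,6,0,0,0],[-1,0,0,8,0,0,0],[-1,0,0,9.5,0,0,0],[-1,0,0,10.5,0,0,0],[-1,0,0,10.5,0,0,0],[-1,0,0,10.5,0,0,0],[-1,0,0,10.5,0,0,0]]'
python3 go.py .566 -.312 .0185 27.6
```

```text
time_s: 23.25
tcp_pos: [0.5665, -0.3116, 0.2006]
ee_rot: [[0.463, -0.886, 0.0], [-0.886, -0.463, -0.0], [0.0, -0.0, -1.0]]
wrist_force: [0.1, 0.4, -1.4]
gripper_width: 0.591
gripper_force: 30.0
shift [ 0.1  0.6 -0.1] turn [-0. -0. -0.] t 23.25 j6 42
```

```bash
python3 -m creep '[[-1,0,0,0.7,0,0,0],[-1,0,0,1.4,0,0,0],[-1,0,0,1.4,0,0,0],[-1,0,0,1.4,0,0,0]]'
```

```text
time_s: 23.58
tcp_pos: [0.5665, -0.3115, 0.2005]
ee_rot: [[0.463, -0.886, 0.0], [-0.886, -0.463, -0.0], [0.001, -0.0, -1.0]]
wrist_force: [-1.9, 1.8, 6.0]
gripper_width: 0.59
gripper_force: 30.0
```

Contact. I open gently and lift.

```bash
python3 -m creep '[[0.7,0,0,0,0,0,0],[0.7,0,0,0,0,0,0],[0.7,0,0,0,0,0,0],[0.7,0,0,0,0,0,0],[0.7,0,0,0,0,0,0],[0.7,0,0,-10,0,0,0],[0.7,0,0,-40,0,0,0],[0.7,0,0,-80,0,0,0]]'
python3 -m creep '[[1,0,0,-30,0,0,0],[1,0,0,-60,0,0,0],[1,-60,-60,-60,0,0,0],[1,-110,-110,-60,0,0,0],[1,-130,-130,-60,0,0,0],[1,-130,-130,-60,0,0,0]]'
python3 - <<'E'
from h import *
a=shot("top","top1.png")[0]; b=shot("scene","scene1.png")[0]
im=np.vstack([np.hstack([a[120:320,60:240],a[120:320,350:530]]),np.hstack([b[60:260,320:500],b[150:350,60:240]])])
cv2.imwrite("pics/v3.png",cv2.cvtColor(cv2.resize(im,None,fx=1.5,fy=1.5),cv2.COLOR_RGB2BGR))
for n in("top","scene"):
  c=cam(n);p,d=vision.capture(n)
  for t,z in dict(pump=.025,bolt_tool=.011,bumper=.04,jar=.06,low_bumper=.012,oil_bottle=.1,lockring=.006).items():
    for o in vision.cut_out(n,t)[:2]:
      P=regpts(c,d,o["region"]); P=P[P[:,2]>z]
      if len(P)>20: print(n,t,round(o["conf"],2),len(P),[np.round(q,1) for q in cv2.minAreaRect((P[:,:2]*1000).astype(np.float32))],P[:,2].max().round(3))
E
```

```text
time_s: 24.25
tcp_pos: [0.5656, -0.3112, 0.277]
ee_rot: [[0.462, -0.887, -0.008], [-0.887, -0.463, 0.003], [-0.006, 0.006, -1.0]]
wrist_force: [1.0, -0.6, 1.0]
gripper_width: 0.849
gripper_force: 0.0
time_s: 24.75
tcp_pos: [0.6164, -0.1512, 0.3405]
ee_rot: [[0.462, -0.887, 0.002], [-0.887, -0.462, -0.0], [0.001, -0.001, -1.0]]
wrist_force: [0.3, -0.1, 0.1]
gripper_width: 0.996
gripper_force: 0.0
top pump 0.87 717 [array([498.2, 279.7]), array([ 28.9, 150.3]), np.float64(73.9)] 0.036
top bolt_tool 0.9 286 [array([295.9, 301.2]), array([108.4,  25.8]), np.float64(24.9)] 0.022
top bolt_tool 0.88 362 [array([ 488.3, -349.9]), array([ 24.5, 107.9]), np.float64(31.5)] 0.025
top bumper 0.84 181 [array([520.8, 356.1]), array([30.6, 32.4]), np.float64(43.4)] 0.053
top jar 0.71 463 [array([ 564.7, -309.9]), array([47.5, 48.3]), np.float64(24.5)] 0.075
top low_bumper 0.84 401 [array([ 611.2, -123.3]), array([48.1, 49.7]), np.float64(45.7)] 0.022
top oil_bottle 0.81 92 [array([731., 281.]), array([17.4, 19.7]), np.float64(52.9)] 0.123
scene pump 0.84 355 [array([500.6, 277.5]), array([ 27.5, 150.6]), np.float64(73.1)] 0.033
scene bolt_tool 0.75 65 [array([317.9, 143.8]), array([ 21.5, 110.4]), np.float64(46.2)] 0.019
scene bumper 0.5 105 [array([526.8, 355.8]), array([30.9, 28.5]), np.float64(70.6)] 0.05
scene bumper 0.29 596 [array([737.6, 274. ]), array([41.4, 29.4]), np.float64(27.7)] 0.12
scene jar 0.85 441 [array([ 568.4, -310.3]), array([48.1, 48.5]), np.float64(80.1)] 0.072
scene low_bumper 0.9 341 [array([ 615.5, -124.1]), array([46.5, 44.3]), np.float64(69.8)] 0.02
scene low_bumper 0.24 883 [array([ 548.2, -326.2]), array([103.2,  50. ]), np.float64(34.8)] 0.072
scene oil_bottle 0.84 119 [array([734.2, 280.1]), array([19.6, 20. ]), np.float64(13.4)] 0.12
scene lockring 0.7 528 [array([ 749.6, -269.6]), array([64.1, 63. ]), np.float64(19.5)] 0.016
```

View pics/v3.png

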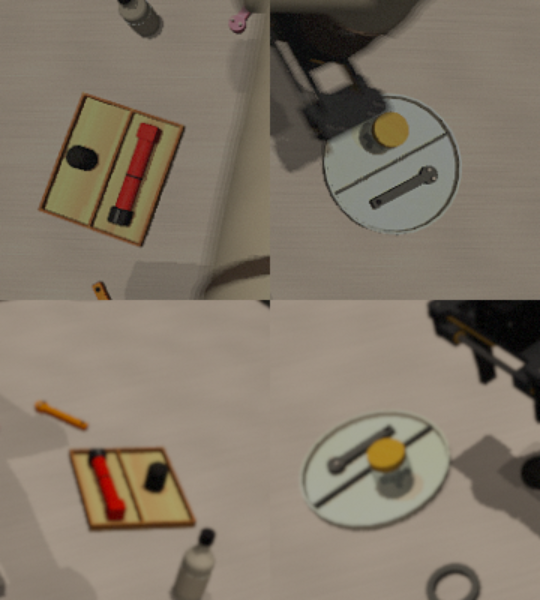

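The picture shows the pump at (133,175) and the upright bumper at (82,157) in opposite bays of the tray. The tool at (405,187) and the upright jar at (390,130) are in opposite halves of the pan. The gripper is clear of everything.

```bash
python3 -c "
from station import r
print(r.finish_job())"
```

```text
the job is handed in; nothing more can be done
None
```

I handed the job in at about 25 s: by the final camera check, all four items are in opposite bays as asked, with the pump and tool flat, the bumper and jar upright, and the low bumper, bottle and ring left in place; the system returned no verdict.

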